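# Lift the washed-parts bucket off its drain stand

## Task

Two parts baskets hang on pivot pins in their drain stands. Take the round bucket by its handle, lift it straight up off its forks without letting it swing or catch on the stand, and lower it gently all the way down into the flat drip tray so that it stands upright there before you let go. Leave the square basket hanging where it is.

Things in the scene. Friction and masses are not known exactly. Their poses are not given: they have to be found in the camera images.
- round_bucket_mid (a point): Round steel bucket, 0.4 kg: centre, half-way up, on its pivot pins' axis (y; z is up). Cup of 76 mm diameter, 80 mm high; underside 68 mm below this point, rim 12 mm above. Pins 8 mm thick reach y = +/-63 mm. Rigid handle over it: two thin posts and a level black bar along y, 76 mm long, 12 thick (x), 20 high, centre 58 mm above this point: pinch it mid-length across the 12 mm.
- square_basket_mid (a point): Square steel basket, 76 x 76 mm and 45 mm deep, hanging in a like stand by the same pins and handle: centre of its pivot axis, 110 mm above the bench; underside 37 mm below this point, black bar's centre 58 mm above. To be left alone.
- round_stand: Grey stand under the round bucket, fixed: origin on the bench under its centre, z up, y along the pivot axis. Base plate 100 (x) x 140 (y) x 8 mm; posts at y = +/-53 mm end in V forks open at the top, tips 122 mm up. The pins rest in them, axis 110 mm up, and the bucket swings freely there, hanging upright at the start; the pins are out once raised 20 mm. The other stand is alike.
- tray: Flat square aluminium drip tray, empty, fixed to the bench between the two stands: 170 x 170 mm outside, rim 18 mm high, walls and floor 4 mm thick; origin at the centre of its underside on the bench.

How it is judged:
On the way, in this order (a step that is already met when the one before it is completed fails the run):
1. the round bucket is held and lifted, its pins clear above the forks (contact force between the fingers and round_bucket above 0.5 N and z of round_bucket_mid in the frame of round_stand above 0.135 m), for 0.1 s.
2. the round bucket is lowered to within 8 mm of standing on the tray's floor while still held (contact force between the fingers and round_bucket above 0.5 N and horizontal distance between round_bucket_mid and tray below 0.062 m and z of round_bucket_mid in the frame of tray below 0.08 m and angle between round_bucket_mid's own z axis and vertical below 0.15 rad), for 0.1 s.
At the end, for the whole second after the job is handed in: The round bucket stands upright (within about 8 degrees) on the floor of the drip tray, inside its rim, released and at rest; the square basket hangs within 20 mm of where it was (horizontal distance between round_bucket_mid and tray below 0.062 m and z of round_bucket_mid in the frame of tray below 0.08 m and angle between round_bucket_mid's own z axis and vertical below 0.15 rad and linear speed of round_bucket below 0.03 m/s and distance of square_basket_mid from where it was at the start of the episode below 0.02 m); the robot touches nothing.
It fails at once if the round bucket swings or tips more than 25 degrees (angle between round_bucket_mid's own z axis and vertical above 0.436 rad).
It fails at once if the round bucket is jammed or pulled against its stand with more than 40 N (contact force between round_bucket and round_stand above 40 N).
It fails at once if the round bucket is dropped or rammed onto the tray with more than 60 N (contact force between round_bucket and tray above 60 N).
It fails at once if the square basket is moved more than 40 mm (distance of square_basket_mid from where it was at the start of the episode above 0.04 m).
It also fails if it takes over 40 s, if anything falls off the work surface, if the arm or the gripper's body presses on something with over 40 N, if the wrist force passes 120 N, or if a joint passes its speed limit or range.

## Robot

A 6-joint arm with a two-finger parallel gripper is mounted at the origin on the work surface. World frame = base frame: x ahead of the robot, y to its left, z up, the work surface at z = 0. Lengths are in m, angles in rad, forces in N, time in s.
With the tool pointing down it reaches from about 0.425 to 0.925 m from the base axis. Payload 12.5 kg.
Tool frame: the origin (TCP) lies midway between the tips of the shut fingers; the grasp point (between the pads) lies 19 mm behind it; z points along the fingers, y is the line along which they close (so a half turn about z gives the same grasp; the last joint's range is limited). The gripper opens to 85 mm and grips with 20 to 120 N. Pads are 22 mm wide; open, the fingers measure 114 mm over their backs; the gripper's body (76 mm by 85 mm) begins 54 mm behind the grasp point. The pads swing forward as they close: fully open they stand 13 mm farther back than shut.
Start: joints at [-1.368, 0.491, 1.559, -0, 1.092, -0.106], TCP at [0.19, -0.595, 0.231] pointing down, gripper open.
Joint ranges: [-3.1, 3.1], [-0.84, 2.19], [0.05, 2.79], [-1.13, 4.28], [0.06, 2.93], [-2.69, 2.69]. Speed limits (rad/s): [2.22, 2.22, 2.79, 3.14, 3.14, 3.14].

## Interface

Orientations are given as a unit quaternion [w, x, y, z].
In Python, from workcell import sense, read_camera, calibration, hand_in gives the robot as it stands.
- The arm moves only by the tool carry_out, never from a script. Its argument "series" is a list of rows, each an object of numbers: "claw": the opening, from 0 (shut) to 1 (fully open); "tx", "ty", "tz": the shift along the tool's x, y, z in cm; "roll": the turn about the tool's z in rad. A call has 1 to 20 rows; each row shifts and turns the commanded pose from where the row before left it, along the tool's axes as they then stand; what a row does not reach is not made up. A row lasts 1/8 s, in which the tool goes at most 62.5 mm and 10.7 degrees, less where a joint would pass 70% of its speed; a pose out of reach is approached as far as the arm can. A call with a gripper value outside its range is refused whole. The fingers move at their own pace and stop on an object; the grip force is fixed at half the most. Time passes only in rows, so rows that do not move let the fingers close. It gives the time, the measured TCP pose, the force, the opening and the grip force at its end, in the units of the state.
- sense(): the state, without advancing time (a new reading comes with each control period).
- read_camera(name): name is "scene" or "top" or "wrist"; returns the picture (384x512x3 uint8, red, green, blue); there is no depth.
- calibration(name): a dict with "fx", "fy", "cx", "cy" (pixels), "k1" (the pictures are not rectified: a ray, as slopes to the right and down, at radius r is drawn at 1 + k1 r^2 times it, then the intrinsics apply), "pose" (4x4, takes a point from camera to world coordinates). Camera axes: x right, y down, z forward; pixel columns grow to the right and rows downward; lengths in m; the calibration is good to about 2 mm. A picture is of the moment at which its call begins: read the wrist's pose just before it. calibration takes no time and is no camera call; for the wrist camera it gives the pose at the moment of the call.
- hand_in(): hands the job in; it is judged then, once.
The state is a dict: "time_s": time; "joint_positions": joint angles; "dq": joint speeds; "joint_torque": joint torques, N m; "tcp_pos": TCP position; "eef_rot": TCP orientation; "wrist_force": force on the tool from outside, world axes, zero at the start; "ft_torque": the same for the moment, N m; "width": finger opening in m; "grasp_force": force on a finger pad.
Only numpy, scipy, OpenCV 4.12 (cv2) and the standard library are available. Lean on these libraries where they do the work, as an engineer would, in place of code of your own. Each camera call takes 0.05 s, during which the arm holds its last target. There are 200 camera calls.

## Working session

There is one attempt and no reset: what is moved stays moved. The work goes in short steps, Python scripts to look and compute and a tool call to move; the robot and the scene stay as the last step left them, time stands still between calls to the robot, and variables do not carry over. Pictures are saved under pics/ and viewed, at most 10 in all, crops included, and the job is handed in when it is done.

Besides the shell and the picture viewer there is one more tool, called after "Request:" by a JSON object that holds its "name" and its "arguments". carry_out: Moves the arm, as the interface text tells. Its arguments: {"type":"object","properties":{"series":{"type":"array","items":{"type":"object","properties":{"claw":{"type":"number"},"tx":{"type":"number"},"ty":{"type":"number"},"tz":{"type":"number"},"roll":{"type":"number"}}}}},"required":["series"]}

```bash
mkdir -p pics
python3 - <<'E'
from workcell import *
import cv2
for n in ("scene","top"):
    cv2.imwrite(f"pics/{n}0.png",cv2.cvtColor(read_camera(n),cv2.COLOR_RGB2BGR))
    c=calibration(n); print(n,{k:(v if k!='pose' else [[round(float(x),3) for x in r] for r in v]) for k,v in c.items()})
s=sense(); print(s)
E
```

```text
scene {'fx': 491.62410182604305, 'fy': 491.62410182604305, 'cx': 252.89375395356234, 'cy': 193.11654614685668, 'k1': -0.10719022747510461, 'pose': [[0.7, 0.516, -0.493, 1.053], [0.714, -0.498, 0.492, -0.514], [0.008, -0.697, -0.717, 0.865], [0.0, 0.0, 0.0, 1.0]]}
top {'fx': 435.9596900791256, 'fy': 435.9596900791256, 'cx': 256.2813802324877, 'cy': 185.96187311248133, 'k1': -0.0531100014357035, 'pose': [[0.005, -0.998, 0.062, 0.456], [-1.0, -0.007, -0.025, 0.013], [0.025, -0.061, -0.998, 1.241], [0.0, 0.0, 0.0, 1.0]]}
{'time_s': 0.1, 'joint_positions': array([-1.36762831e+00,  4.91464271e-01,  1.55937211e+00, -5.19816047e-05,
        1.09173427e+00, -1.05583367e-01]), 'dq': array([ 0.00091641, -0.00210878, -0.00228977,  0.00024668,  0.00062619,
        0.00111108]), 'joint_torque': array([ 2.41433758e-03, -6.19447374e+01, -2.62024373e+01, -1.00229404e-04,
        2.95056067e-03,  5.55809521e-06]), 'tcp_pos': array([ 0.18989769, -0.59524111,  0.23081359]), 'eef_rot': array([-4.87288462e-04,  9.88105757e-01,  1.53775076e-01, -4.68813939e-05]), 'wrist_force': array([ 0.42585267,  0.00662969, -0.56614402]), 'ft_torque': array([ 0.01131428,  0.02262136, -0.0198152 ]), 'grasp_force': 0.0, 'width': 0.0854282016191563}
```

View pics/scene0.png

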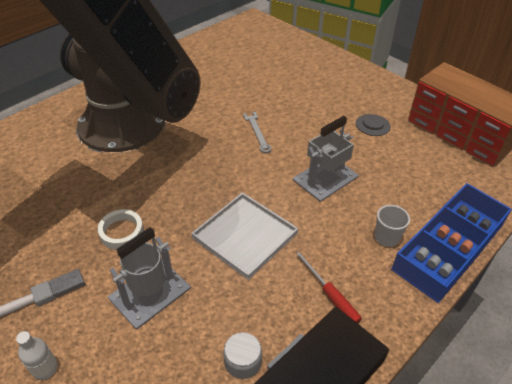

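View pics/top0.png

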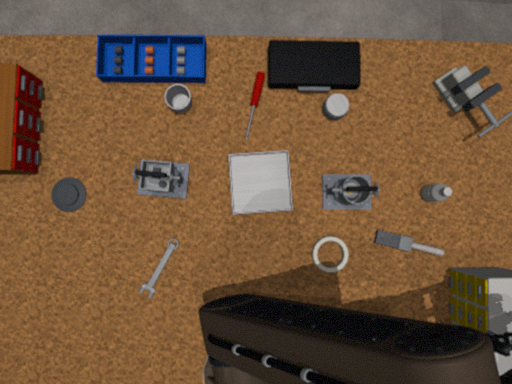

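The scene view shows the round bucket at about (150,280), with its bar from (122,250) to (154,235). The tray centre is near (245,233) and the square basket near (328,160). In the top view the bucket is at about (348,192), the tray at (260,182) and the basket at (162,178). I'll enlarge crops to pick pixels precisely.

Run:
```python
import cv2,numpy as np
s=cv2.imread("pics/scene0.png");t=cv2.imread("pics/top0.png")
a=cv2.resize(s[210:330,90:210],None,fx=5,fy=5,interpolation=cv2.INTER_CUBIC)
cv2.imwrite("pics/a.png",a)
b=cv2.resize(t[140:230,220:390],None,fx=4.7,fy=4.7,interpolation=cv2.INTER_CUBIC)
cv2.imwrite("pics/b.png",b[:, :800])
```

```text
(no output)
```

View pics/a.png

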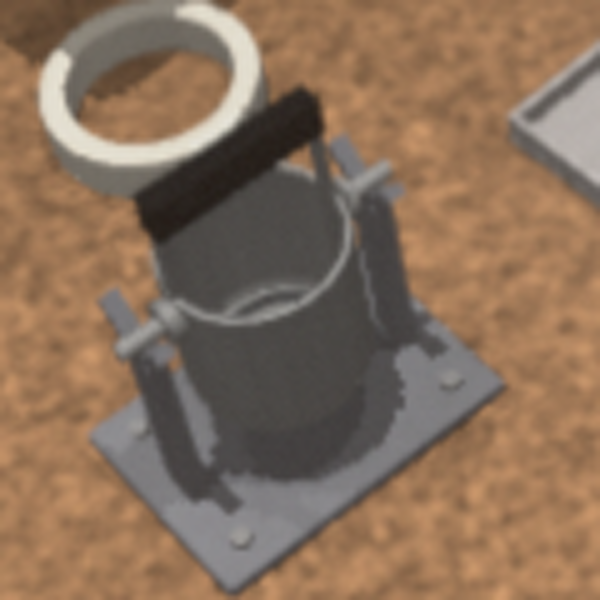

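View pics/b.png

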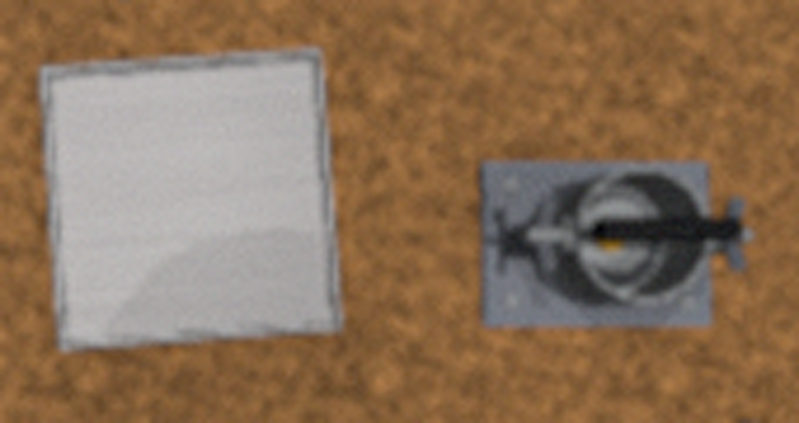

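The crops give the bar ends at a(148,212)–(312,112) and b(593,229)–(742,229). They also show the pin ends, the tray rim corners and the stand plate corners.

```bash
cat > h.py <<'E'
import numpy as np,cv2
from workcell import *
def ray(n,px,c=None):
    c=c or calibration(n); P=np.array(c['pose'])
    K=np.array([[c['fx'],0,c['cx']],[0,c['fy'],c['cy']],[0,0,1]])
    q=cv2.undistortPoints(np.array(px,float).reshape(-1,1,2),K,np.array([c['k1'],0,0,0]))[:,0]
    return P[:3,3], np.c_[q,np.ones(len(q))]@P[:3,:3].T
def plane(n,px,z,c=None):
    o,d=ray(n,px,c); return o+d*((z-o[2])/d[:,2])[:,None]
def tri(rs):
    A=np.zeros((3,3));b=np.zeros(3)
    for o,d in rs:
        d=d/np.linalg.norm(d);M=np.eye(3)-np.outer(d,d);A+=M;b+=M@o
    x=np.linalg.solve(A,b)
    return x,[np.linalg.norm(np.cross(x-o,d/np.linalg.norm(d))) for o,d in rs]
E
python3 - <<'E'
from h import *
np.set_printoptions(precision=4,suppress=True)
A=lambda p:(np.array(p)+.5)/5-.5+[90,210]
B=lambda p:(np.array(p)+.5)/4.7-.5+[220,140]
def T(sp,tp):
    so,sd=ray("scene",sp);to,td=ray("top",tp)
    for i in range(len(sd)): print(*tri([(so,sd[i]),(to,td[i])]))
print("bar L(scene)=R(top), other, mid");T(A([(148,212),(312,112),(231,163)]),B([(742,229),(593,229),(667,229)]))
print("stand plate top",plane("top",B([(484,162),(710,162),(710,326),(484,326)]),.008), plane("scene",A([(235,588),(505,385),(93,437)]),.008))
c=B([(42,67),(320,50),(342,328),(62,350)]);p=plane("top",c,.018);print("tray",p,p.mean(0))
sp=np.array([(194,234),(242,196),(297,232),(248,272)]);p=plane("scene",sp,.018);print(p,p.mean(0))
print("tray ctr tri");T([sp.mean(0)],[c.mean(0)])
print("pins scene",plane("scene",A([(125,346),(385,172)]),.11),plane("top",B([(748,234)]),.11))
print("basket bar top",plane("top",[(136,175),(179,177)],.168))
E
```

```text
bar L(scene)=R(top), other, mid
[ 0.5189 -0.3128  0.1766] [np.float64(0.001289884630416653), np.float64(0.001289884630416731)]
[ 0.5173 -0.238   0.1677] [np.float64(0.0015068117221010708), np.float64(0.0015068117221010695)]
[ 0.518  -0.2757  0.1712] [np.float64(0.00030297375021118116), np.float64(0.0003029737502112138)]
stand plate top [[ 0.5676 -0.2074  0.008 ]
 [ 0.5688 -0.3464  0.008 ]
 [ 0.4688 -0.3453  0.008 ]
 [ 0.4682 -0.207   0.008 ]] [[ 0.5662 -0.3419  0.008 ]
 [ 0.5665 -0.2061  0.008 ]
 [ 0.47   -0.3442  0.008 ]]
tray [[ 0.6219  0.0607  0.018 ]
 [ 0.6337 -0.1065  0.018 ]
 [ 0.4665 -0.1198  0.018 ]
 [ 0.4525  0.0472  0.018 ]] [ 0.5436 -0.0296  0.018 ]
[[ 0.4705 -0.1159  0.018 ]
 [ 0.4597  0.0416  0.018 ]
 [ 0.6258  0.0532  0.018 ]
 [ 0.6273 -0.1006  0.018 ]] [ 0.5458 -0.0304  0.018 ]
tray ctr tri
[ 0.5441 -0.0293  0.0111] [np.float64(0.0004848091515554488), np.float64(0.00048480915155554687)]
pins scene [[ 0.5144 -0.3338  0.11  ]
 [ 0.5161 -0.2139  0.11  ]] [[ 0.5193 -0.3378  0.11  ]]
basket bar top [[0.5474 0.2821 0.168 ]
 [0.5432 0.1762 0.168 ]]
```

Request:
{"name": "carry_out", "arguments": {"series": [{"roll": -0.18, "tz": -1, "claw": 1}, {"roll": -0.18, "tz": -1, "claw": 1}, {"roll": -0.18, "tz": -1, "claw": 1}, {"roll": -0.18, "tz": -1, "claw": 1}, {"roll": -0.18, "tz": -1, "claw": 1}, {"roll": -0.18, "tz": -1, "claw": 1}, {"roll": -0.18, "claw": 1}, {"tx": 2, "ty": 2, "claw": 1}, {"tx": 4, "ty": 4, "claw": 1}, {"tx": 4, "ty": 4, "claw": 1}, {"tx": 4, "ty": 4, "claw": 1}, {"tx": 4, "ty": 4, "claw": 1}, {"tx": 4, "ty": 4, "claw": 1}, {"tx": 3, "ty": 3, "claw": 1}, {"tx": 2, "ty": 2, "claw": 1}, {"tx": 1, "ty": 1, "claw": 1}, {"claw": 1}, {"claw": 1}]}}

```text
validation failed for argument at $.se...
```

Run:
```python
from h import *
np.set_printoptions(precision=4,suppress=True)
c=calibration("wrist");im=read_camera("wrist");s=sense()
cv2.imwrite("pics/w1.png",im[:,:,::-1]);np.save("w1.npy",c,allow_pickle=True)
print(s['tcp_pos'],s['eef_rot'],s['joint_positions'],s['time_s']);print(np.array(c['pose']),c['fx'])
```

```text
[ 0.1899 -0.5953  0.2309] [-0.0004  0.9881  0.1538 -0.    ] [-1.3676  0.4914  1.5593 -0.      1.0917 -0.1056] 0.15
[[ 0.3034 -0.9128 -0.2733  0.2593]
 [-0.9529 -0.291  -0.086  -0.5726]
 [-0.001   0.2865 -0.9581  0.3728]
 [ 0.      0.      0.      1.    ]] 323.557093478882
```

View pics/w1.png

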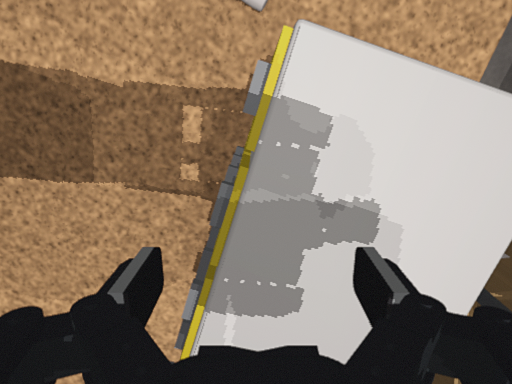

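The move was refused and nothing moved: the wrist view still shows the white cabinet below the start pose. I'll give every key in each row.

Request:
{"name": "carry_out", "arguments": {"series": [{"tx": 0, "ty": 0, "roll": -0.18, "tz": -1, "claw": 1}, {"tx": 0, "ty": 0, "roll": -0.18, "tz": -1, "claw": 1}, {"tx": 0, "ty": 0, "roll": -0.18, "tz": -1, "claw": 1}, {"tx": 0, "ty": 0, "roll": -0.18, "tz": -1, "claw": 1}, {"tx": 0, "ty": 0, "roll": -0.18, "tz": -1, "claw": 1}, {"tx": 0, "ty": 0, "roll": -0.18, "tz": -1, "claw": 1}, {"tx": 0, "ty": 0, "roll": -0.18, "tz": 0, "claw": 1}, {"tx": 2, "ty": 2, "roll": 0, "tz": 0, "claw": 1}, {"tx": 4, "ty": 4, "roll": 0, "tz": 0, "claw": 1}, {"tx": 4, "ty": 4, "roll": 0, "tz": 0, "claw": 1}, {"tx": 4, "ty": 4, "roll": 0, "tz": 0, "claw": 1}, {"tx": 4, "ty": 4, "roll": 0, "tz": 0, "claw": 1}, {"tx": 4, "ty": 4, "roll": 0, "tz": 0, "claw": 1}, {"tx": 3, "ty": 3, "roll": 0, "tz": 0, "claw": 1}, {"tx": 2, "ty": 2, "roll": 0, "tz": 0, "claw": 1}, {"tx": 1, "ty": 1, "roll": 0, "tz": 0, "claw": 1}, {"tx": 0, "ty": 0, "roll": 0, "tz": 0, "claw": 1}, {"tx": 0, "ty": 0, "roll": 0, "tz": 0, "claw": 1}]}}

```text
time_s: 2.4
tcp_pos: [0.4699, -0.3167, 0.2912]
eef_rot: [-0.0, 0.708, 0.706, -0.0]
wrist_force: [-0.7, -0.4, 0.5]
width: 0.0854
grasp_force: 0.0
```

Run:
```python
from h import *
c=calibration("wrist");im=read_camera("wrist")
cv2.imwrite("pics/w2.png",im[:,:,::-1]);np.save("w2.npy",c,allow_pickle=True)
```

```text
(no output)
```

View pics/w2.png

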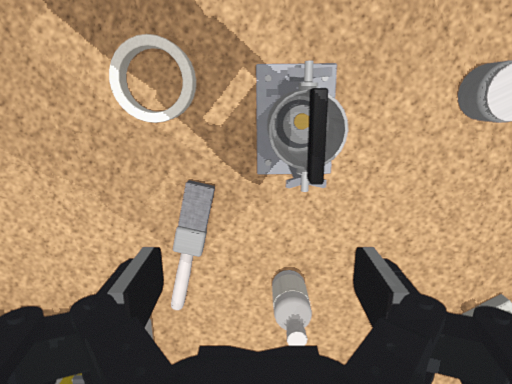

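The wrist view shows the bar running from (319,89) to (316,184), with the bucket at (308,130) and the bottle at (290,300), which is short. I'll triangulate the bar with this third view.

Run:
```python
from h import *
np.set_printoptions(precision=4,suppress=True)
c=np.load("w2.npy",allow_pickle=True).item()
p=plane("wrist",[(319,89),(316.5,184),(318,136.5)],.174,c);print(p)
o,d=ray("wrist",[(318,136.5)],c)
r=[(o,d[0])]
for n,q in (("scene",(135.9,242.3)),("top",(361.5,188.3))):
    o,d=ray(n,[q],); r.append((o,d[0]))
print(tri(r),tri(r[:2]))
```

```text
[[ 0.5166 -0.2392  0.174 ]
 [ 0.5184 -0.3144  0.174 ]
 [ 0.5177 -0.2752  0.174 ]]
(array([ 0.5182, -0.2756,  0.171 ]), [np.float64(7.27507473955004e-05), np.float64(0.00029058722385232885), np.float64(0.00021878795092058223)]) (array([ 0.5181, -0.2757,  0.171 ]), [np.float64(0.00017914681448933848), np.float64(0.00017914681448935382)])
```

Request:
{"name": "carry_out", "arguments": {"series": [{"tx": 2, "ty": 2.4, "roll": -0.02, "tz": 0, "claw": 1}, {"tx": 2.1, "ty": 2.4, "roll": 0, "tz": 0, "claw": 1}, {"tx": 0, "ty": 0, "roll": 0, "tz": 2, "claw": 1}, {"tx": 0, "ty": 0, "roll": 0, "tz": 2, "claw": 1}, {"tx": 0, "ty": 0, "roll": 0, "tz": 2, "claw": 1}, {"tx": 0, "ty": 0, "roll": 0, "tz": 2, "claw": 1}, {"tx": 0, "ty": 0, "roll": 0, "tz": 2, "claw": 1}, {"tx": 0, "ty": 0, "roll": 0, "tz": 0, "claw": 1}, {"tx": 0, "ty": 0, "roll": 0, "tz": 0, "claw": 1}]}}

```text
time_s: 3.58
tcp_pos: [0.5182, -0.2752, 0.1921]
eef_rot: [0.0, 0.701, 0.713, 0.0]
wrist_force: [0.6, -0.5, 0.2]
width: 0.0855
grasp_force: 0.0
```

Run:
```python
from h import *
c=calibration("wrist");im=read_camera("wrist")
cv2.imwrite("pics/w3.png",im[:,:,::-1])
print(sense()['tcp_pos'],sense()['eef_rot'])
s=read_camera("scene");cv2.imwrite("pics/s3.png",s[:,:,::-1])
# project the expected bar ends/centre in this view
P=np.linalg.inv(np.array(c['pose']));K=np.array([[c['fx'],0,c['cx']],[0,c['fy'],c['cy']],[0,0,1]])
print(cv2.projectPoints(np.array([[.517,-.238,.178],[.518,-.276,.178],[.519,-.314,.178],[*sense()['tcp_pos'][:2],.178]]),cv2.Rodrigues(P[:3,:3])[0],P[:3,3],K,np.array([c['k1'],0,0,0]))[0][:,0])
```

```text
[ 0.51832121 -0.27518332  0.19223956] [6.89075194e-04 7.00908995e-01 7.13250375e-01 8.85643653e-05]
[[257.01163396 171.30134886]
 [257.75061115 241.58940205]
 [258.4011932  303.49294122]
 [258.4387303  239.96588918]]
```

View pics/w3.png

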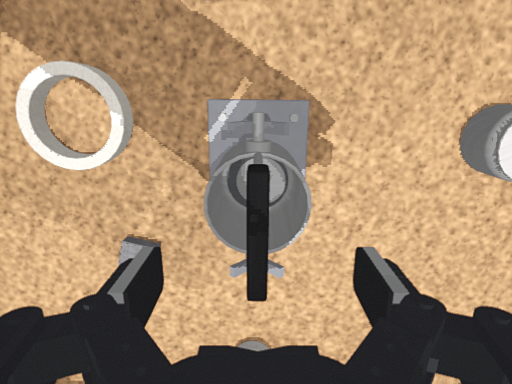

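The bar lies centred at column 258, against 258.4 predicted, spanning rows 165–300. Next I descend and close.

Request:
{"name": "carry_out", "arguments": {"series": [{"tx": 0, "ty": 0, "roll": 0, "tz": 1.4, "claw": 1}, {"tx": 0, "ty": 0, "roll": 0, "tz": 1.4, "claw": 1}, {"tx": 0, "ty": 0, "roll": 0, "tz": 1.4, "claw": 1}, {"tx": 0, "ty": 0, "roll": 0, "tz": 0, "claw": 0.6}, {"tx": 0, "ty": 0, "roll": 0, "tz": 0, "claw": 0.4}, {"tx": 0, "ty": 0, "roll": 0, "tz": 0, "claw": 0.25}, {"tx": 0, "ty": 0, "roll": 0, "tz": 0, "claw": 0.2}, {"tx": 0, "ty": 0, "roll": 0, "tz": 0, "claw": 0.15}, {"tx": 0, "ty": 0, "roll": 0, "tz": 0, "claw": 0.1}, {"tx": 0, "ty": 0, "roll": 0, "tz": 0, "claw": 0}, {"tx": 0, "ty": 0, "roll": 0, "tz": 0, "claw": 0}, {"tx": 0, "ty": 0, "roll": 0, "tz": 0, "claw": 0}]}}

```text
time_s: 5.18
tcp_pos: [0.5181, -0.2747, 0.1496]
eef_rot: [0.0, 0.701, 0.713, -0.0]
wrist_force: [-2.2, 0.6, 5.5]
width: 0.011
grasp_force: 58.9
```

Gripped at 11 mm with 59 N. I'll lift slowly and straight up.

Request:
{"name": "carry_out", "arguments": {"series": [{"tx": 0, "ty": 0, "roll": 0, "tz": -0.2, "claw": 0}, {"tx": 0, "ty": 0, "roll": 0, "tz": -0.3, "claw": 0}, {"tx": 0, "ty": 0, "roll": 0, "tz": -0.4, "claw": 0}, {"tx": 0, "ty": 0, "roll": 0, "tz": -0.6, "claw": 0}, {"tx": 0, "ty": 0, "roll": 0, "tz": -0.8, "claw": 0}, {"tx": 0, "ty": 0, "roll": 0, "tz": -0.8, "claw": 0}, {"tx": 0, "ty": 0, "roll": 0, "tz": -0.8, "claw": 0}, {"tx": 0, "ty": 0, "roll": 0, "tz": -0.6, "claw": 0}, {"tx": 0, "ty": 0, "roll": 0, "tz": 0, "claw": 0}, {"tx": 0, "ty": 0, "roll": 0, "tz": 0, "claw": 0}]}}

```text
time_s: 6.42
tcp_pos: [0.5181, -0.2745, 0.1941]
eef_rot: [-0.0, 0.701, 0.713, -0.0]
wrist_force: [-0.3, -0.2, -4.5]
width: 0.0111
grasp_force: 58.4
```

Request:
{"name": "carry_out", "arguments": {"series": [{"tx": 0, "ty": 0, "roll": 0, "tz": -0.7, "claw": 0}, {"tx": 0, "ty": 0, "roll": 0, "tz": -1.4, "claw": 0}, {"tx": 0, "ty": 0, "roll": 0, "tz": -1.4, "claw": 0}, {"tx": 0, "ty": 0, "roll": 0, "tz": -1.4, "claw": 0}, {"tx": 0, "ty": 0, "roll": 0, "tz": -1.4, "claw": 0}, {"tx": 0, "ty": 0, "roll": 0, "tz": -0.7, "claw": 0}, {"tx": 0, "ty": 0, "roll": 0, "tz": 0, "claw": 0}, {"tx": 0.6, "ty": 0, "roll": 0, "tz": 0, "claw": 0}, {"tx": 1.5, "ty": 0.2, "roll": 0, "tz": 0, "claw": 0}, {"tx": 2.5, "ty": 0.4, "roll": 0, "tz": 0, "claw": 0}, {"tx": 3, "ty": 0.4, "roll": 0, "tz": 0, "claw": 0}, {"tx": 3, "ty": 0.4, "roll": 0, "tz": 0, "claw": 0}, {"tx": 3, "ty": 0.4, "roll": 0, "tz": 0, "claw": 0}, {"tx": 3, "ty": 0.4, "roll": 0, "tz": 0, "claw": 0}, {"tx": 3, "ty": 0.4, "roll": 0, "tz": 0, "claw": 0}, {"tx": 2.5, "ty": 0.2, "roll": 0, "tz": 0, "claw": 0}, {"tx": 1.5, "ty": 0.2, "roll": 0, "tz": 0, "claw": 0}, {"tx": 0.8, "ty": 0, "roll": 0, "tz": 0, "claw": 0}, {"tx": 0.2, "ty": 0, "roll": 0, "tz": 0, "claw": 0}, {"tx": 0, "ty": 0, "roll": 0, "tz": 0, "claw": 0}]}}

```text
time_s: 8.93
tcp_pos: [0.5437, -0.0286, 0.2643]
eef_rot: [0.0, 0.701, 0.713, -0.0]
wrist_force: [0.6, -0.6, -5.1]
width: 0.0111
grasp_force: 58.6
```

Run:
```python
from h import *
cv2.imwrite("pics/s4.png",read_camera("scene")[:,:,::-1])
```

```text
(no output)
```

View pics/s4.png

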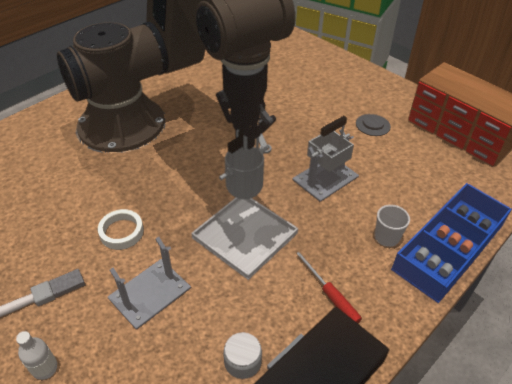

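The bucket hangs upright over the tray at about (244,170), the stand is empty and the square basket is undisturbed. Contact should come at TCP z ≈ 0.112.

Request:
{"name": "carry_out", "arguments": {"series": [{"tx": 0, "ty": 0, "roll": 0, "tz": 0.8, "claw": 0}, {"tx": 0, "ty": 0, "roll": 0, "tz": 1.5, "claw": 0}, {"tx": 0, "ty": 0, "roll": 0, "tz": 1.5, "claw": 0}, {"tx": 0, "ty": 0, "roll": 0, "tz": 1.5, "claw": 0}, {"tx": 0, "ty": 0, "roll": 0, "tz": 1.5, "claw": 0}, {"tx": 0, "ty": 0, "roll": 0, "tz": 1.5, "claw": 0}, {"tx": 0, "ty": 0, "roll": 0, "tz": 1.5, "claw": 0}, {"tx": 0, "ty": 0, "roll": 0, "tz": 1.5, "claw": 0}, {"tx": 0, "ty": 0, "roll": 0, "tz": 1.2, "claw": 0}, {"tx": 0, "ty": 0, "roll": 0, "tz": 0.8, "claw": 0}, {"tx": 0, "ty": 0, "roll": 0, "tz": 0.6, "claw": 0}, {"tx": 0, "ty": 0, "roll": 0, "tz": 0.4, "claw": 0}, {"tx": 0, "ty": 0, "roll": 0, "tz": 0.3, "claw": 0}, {"tx": 0, "ty": 0, "roll": 0, "tz": 0.2, "claw": 0}, {"tx": 0, "ty": 0, "roll": 0, "tz": 0.1, "claw": 0}, {"tx": 0, "ty": 0, "roll": 0, "tz": 0, "claw": 0}, {"tx": 0, "ty": 0, "roll": 0, "tz": 0, "claw": 0}]}}

```text
time_s: 11.1
tcp_pos: [0.5438, -0.0281, 0.1154]
eef_rot: [0.0, 0.701, 0.713, 0.0]
wrist_force: [0.8, 0.0, -6.7]
width: 0.0109
grasp_force: 58.5
```

Still hanging freely, about 4 mm up. I'll go down in 1 mm steps.

Request:
{"name": "carry_out", "arguments": {"series": [{"tx": 0, "ty": 0, "roll": 0, "tz": 0.1, "claw": 0}, {"tx": 0, "ty": 0, "roll": 0, "tz": 0.1, "claw": 0}, {"tx": 0, "ty": 0, "roll": 0, "tz": 0.1, "claw": 0}, {"tx": 0, "ty": 0, "roll": 0, "tz": 0, "claw": 0}, {"tx": 0, "ty": 0, "roll": 0, "tz": 0, "claw": 0}]}}

```text
time_s: 11.72
tcp_pos: [0.5438, -0.0281, 0.1123]
eef_rot: [0.0, 0.701, 0.713, -0.0]
wrist_force: [0.6, -0.4, -4.6]
width: 0.0111
grasp_force: 58.5
```

Request:
{"name": "carry_out", "arguments": {"series": [{"tx": 0, "ty": 0, "roll": 0, "tz": 0.05, "claw": 0}, {"tx": 0, "ty": 0, "roll": 0, "tz": 0.05, "claw": 0}, {"tx": 0, "ty": 0, "roll": 0, "tz": 0, "claw": 0}, {"tx": 0, "ty": 0, "roll": 0, "tz": 0, "claw": 0}]}}

```text
time_s: 12.22
tcp_pos: [0.5439, -0.0281, 0.1118]
eef_rot: [0.0, 0.701, 0.713, 0.0]
wrist_force: [-3.2, 0.0, 6.4]
width: 0.011
grasp_force: 60.1
```

The bucket now stands on the tray floor with about 11 N. I'll release it and retreat straight up.

Request:
{"name": "carry_out", "arguments": {"series": [{"tx": 0, "ty": 0, "roll": 0, "tz": -0.02, "claw": 0}, {"tx": 0, "ty": 0, "roll": 0, "tz": 0, "claw": 0.25}, {"tx": 0, "ty": 0, "roll": 0, "tz": 0, "claw": 0.5}, {"tx": 0, "ty": 0, "roll": 0, "tz": 0, "claw": 0.8}, {"tx": 0, "ty": 0, "roll": 0, "tz": 0, "claw": 0.8}, {"tx": 0, "ty": 0, "roll": 0, "tz": 0, "claw": 0.8}, {"tx": 0, "ty": 0, "roll": 0, "tz": -1, "claw": 0.8}, {"tx": 0, "ty": 0, "roll": 0, "tz": -2, "claw": 0.8}, {"tx": 0, "ty": 0, "roll": 0, "tz": -3, "claw": 0.8}, {"tx": 0, "ty": 0, "roll": 0, "tz": -3, "claw": 0.8}, {"tx": 0, "ty": 0, "roll": 0, "tz": -3, "claw": 0.8}, {"tx": 0, "ty": 0, "roll": 0, "tz": -2, "claw": 0.8}, {"tx": 0, "ty": 0, "roll": 0, "tz": 0, "claw": 0.8}, {"tx": 0, "ty": 0, "roll": 0, "tz": 0, "claw": 0.8}]}}

```text
time_s: 13.98
tcp_pos: [0.5434, -0.0281, 0.2509]
eef_rot: [-0.0, 0.701, 0.713, -0.0]
wrist_force: [0.5, -0.6, -0.5]
width: 0.0684
grasp_force: 0.0
```

Run:
```python
from h import *
cv2.imwrite("pics/s5.png",read_camera("scene")[:,:,::-1])
```

```text
(no output)
```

View pics/s5.png

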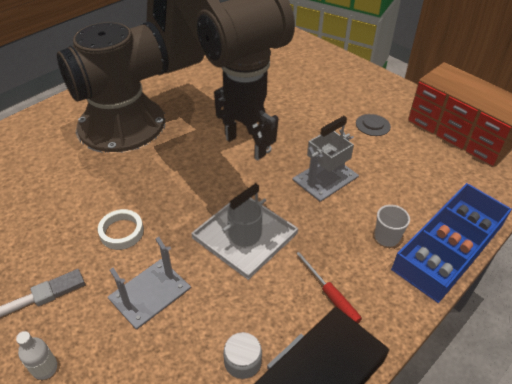

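The bucket stands upright in the middle of the tray at about (244,225), the gripper is clear above it, and the basket at (328,160) has not moved.

```bash
python3 -c "from workcell import *;print(hand_in())"
```

```text
the job is handed in; nothing more can be done
None
```

The round bucket was lifted off its forks, set down upright near the centre of the drip tray and released, and the square basket was left hanging untouched; I handed the job in at about 14 s but got no verdict back.

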